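Scrub the stencil brush in the leaning brush washer

ROBOT

A 6-joint arm with a two-finger parallel gripper is mounted at the origin on the work surface. World frame = base frame: x ahead of the robot, y to its left, z up, the work surface at z = 0. Lengths are in m, angles in degrees, forces in N, time in s.
With the tool pointing down it reaches from about 0.4 to 0.825 m from the base axis. Payload 7 kg.
Tool frame: the origin (TCP) lies on the centre line of the jaws, within the pads' length; the fingertips stand 19 mm ahead of it and the grasp point (between the pads) is the TCP (r.tips_ahead is the distance from the TCP to the fingertips, in m); z points along the fingers, y is the line along which they close (so a half turn about z gives the same grasp; the last joint's range is limited). The gripper opens to 88 mm and grips with 3 to 60 N. Pads are 19 mm wide; open, the fingers measure 130 mm over their backs; the gripper's body (78 mm by 193 mm) begins 47 mm behind the grasp point.
Start: joints at [83.085, 20.546, 0.682, 0, -70.136, -16.507], TCP at [0.268, 0.619, 0.246] pointing down, gripper open.
Joint ranges: [-176.03, 176.03], [-82.01, 121.73], [-58.28, 71.71], [-173.87, 95.51], [-174.79, -0.11], [-173.66, 173.66]. Speed limits (degrees/s): [136.94, 136.94, 172.46, 180, 180, 180].

INTERFACE

Orientations are given as [roll, pitch, yaw] about the fixed x, y, z axes, in that order (R = Rz(yaw) Ry(pitch) Rx(roll)).
In Python, from plant import r, viewer, close_job gives the robot as it stands. The module is installed in compiled form; this text tells all that it offers.
- The arm moves only by the tool arm_command, never from a script. Its arguments are lists of equal length, an entry for each row: "travel": the shift along the world's x, y, z scaled (see below), a list of three; "delta_rot": the turn, a rotation vector about the world's x, y, z scaled (see below), a list of three. In form: {"travel": [[dx, dy, dz], ...], "delta_rot": [[rx, ry, rz], ...]}. A call has 1 to 20 rows; each row is the pose to reach, as a shift and turn from the pose commanded when the call began; what a row does not reach only later rows make up. The controller multiplies each number of a shift by 0.5 m and each number of a turn by 90 degrees. A row lasts 1/8 s, in which the tool goes at most 62.5 mm and 10.7 degrees, less where a joint would pass 70% of its speed; a pose out of reach is approached as far as the arm can. A call with a number of a shift or a turn outside -1 to 1 is refused whole. A call with a gripper value outside its range is refused whole. "grip" is the opening, from 0 (shut) to 1 (fully open), set as the call begins (left out, the last holds). The fingers move at their own pace and stop on an object; "newtons" is the grip in N (left out, the last holds). Time passes only in rows, so rows that repeat a pose let the fingers close. It gives the time, the measured TCP pose, the force, the opening and the grip force at its end, in the units of the state.
- r.get_state(): the state, without advancing time (a new reading comes with each control period).
- viewer.capture(name): name is "scene" or "top"; returns a dict with "img" (420x560x3 uint8, red, green, blue), "camera_matrix" (3x3 intrinsics, pixels), "distortion" ([k1, k2, p1, p2, k3] as OpenCV has them; the pictures are not rectified), "R" (3x3) and "t" (3): a world point X has camera coordinates R X + t. Camera axes: x right, y down, z forward; pixel columns grow to the right and rows downward; lengths in m; the calibration is good to about 2 mm. A picture is of the moment at which its call begins. There is no depth.
- close_job(): hands the job in; it is judged then, once.
The state is a dict: "time_s": time; "joints": joint angles; "qd": joint speeds; "joint_torque": joint torques, N m; "tcp_pos": TCP position; "eef_rot": TCP orientation; "contact_force": force on the tool from outside, world axes, zero at the start; "moment": the same for the moment, N m; "gripper_width": finger opening in m; "gripper_force": force on a finger pad.
Only numpy, scipy, OpenCV 4.12 (cv2) and the standard library are available. Lean on these libraries where they do the work, as an engineer would, in place of code of your own. Each camera call takes 0.05 s, during which the arm holds its last target. There are 200 camera calls.

TASK

Take the big stencil brush out of the white crock and push it bristles first straight down into the leaning metal brush washer until you feel it press on the scrubbing plate hidden inside, firmly enough to be sure but gently; then draw it back up until the bristle end is close to the pot's rim, and push it down onto the plate once more. Then stand the brush back in its crock, bristles down, let go, and leave everything else on the table where it is.

Things in the scene. Friction and masses are not known exactly. Their poses are not given: they have to be found in the camera images.
- brush: Loose round stencil brush, 196 mm long, 0.12 kg, standing handle up in the crock. Origin: centre of the flat bristle end; z along the handle. From that end: black bristles 36 mm across to 50 mm, steel ferrule 37 mm across to 76 mm, wooden cone to 96 mm, straight round handle 16 mm across from 110 to 196 mm. Take it by the top of the handle, fingers in line with it.
- crock: Fixed white ceramic crock, open top, 68 mm outside, 56 mm inside, 70 mm high, inner floor 8 mm above the table. Origin at the centre of its underside, z up.
- mouth (a point): Centre of the mouth of the brush washer, a round metal pot 74 mm outside, 66 mm inside, 130 mm long, its axis leaning 30 degrees from vertical, mouth towards the robot's side, centre 153 mm above the table. z points out of the pot along its axis (inside is negative z); y is level.
- washer: The pot itself (origin: centre of its underside, z along its axis to the mouth). Inside, a flat steel scrubbing plate 60 mm across lies square to the axis, 65 to 105 mm below the mouth; the depth differs each time and must be felt. It is sprung: it gives 12 mm, from 2 N at first touch to 12 N, then stops hard.
- stand: Fixed dark steel stand of the brush washer, base plate 150 x 130 x 12 mm, cheeks to 95 mm high; the rim's highest point is 172 mm above the table. Origin on the table; the pot leans to the stand's own -x.
- scissors: Loose grey-handled scissors, bystander, 195 mm long, lying flat 14 mm high; origin under the pivot, blades along +x.
- tape: Loose roll of paper tape, bystander, lying flat, 90 mm outside, 25 mm high; origin at the centre of its underside.
- glue: Loose white glue bottle, bystander, 52 mm across, 130 mm high; origin at the centre of its underside.
- spare_pot: Loose empty metal pot standing upright, bystander, 74 mm across, 80 mm high (not the brush washer); origin at the centre of its underside.
- flat_brush: Loose flat brush lying down, bystander, 180 mm long (not the stencil brush); origin under its middle, handle to -x.
- printing_block: Loose wooden printing block, bystander, 100 x 60 x 28 mm; origin at the centre of its underside.
- paint_jar: Loose glass paint jar, bystander, 64 mm across, 75 mm high; origin at the centre of its underside.

How it is judged:
By the outcome, as a careful person would: the job done as asked, in the order asked, and still so for the second after the job is handed in, with the robot touching nothing.
It also fails if it takes over 61 s, if anything falls off the work surface, if the arm or the gripper's body presses on something with over 40 N, if the wrist force passes 120 N, or if a joint passes its speed limit or range.

## Working session

There is one attempt and no reset: what is moved stays moved. The work goes in short steps, Python scripts to look and compute and a tool call to move; the robot and the scene stay as the last step left them, time stands still between calls to the robot, and variables do not carry over. Pictures are saved under pics/ and viewed, at most 10 in all, crops included, and the job is handed in when it is done.

Besides the shell and the picture viewer there is one more tool, called after "Request:" as name(argument=value, ...), one argument or row to a line, values as JSON. arm_command: Moves the arm, as the interface text tells. Shifts and turns lie within -1 to 1; 1 stands for 0.5 m of shift or 90 degrees of turn. Its arguments: {"type":"object","properties":{"travel":{"type":"array"},"delta_rot":{"type":"array"},"grip":{"type":"number"},"newtons":{"type":"number"}},"required":["travel","delta_rot"]}

```bash
mkdir -p pics; python3 - <<'E'
from plant import r, viewer
import cv2,pickle
d={}
for n in("scene","top"):
    c=viewer.capture(n); d[n]=c
    cv2.imwrite(f"pics/{n}0.png",cv2.resize(c["img"][:,:,::-1],(800,600),interpolation=cv2.INTER_CUBIC))
    print(n,c["camera_matrix"],c["distortion"],c["R"],c["t"])
pickle.dump(d,open("cap0.pkl","wb"))
print(r.get_state())
E
```

```text
scene [[403.41587602   0.         280.86225862]
 [  0.         403.41587602 212.24434821]
 [  0.           0.           1.        ]] [-0.05619747  0.          0.          0.          0.        ] [[ 0.24736199  0.96882263 -0.01395581]
 [ 0.58731269 -0.16137867 -0.79310827]
 [-0.77063341  0.18798842 -0.60892077]] [-0.17434127 -0.2358149   1.46250372]
top [[407.07329378   0.         279.97735821]
 [  0.         407.07329378 218.57494655]
 [  0.           0.           1.        ]] [-0.12253815  0.          0.          0.          0.        ] [[-0.0189575  -0.99963205  0.0194004 ]
 [-0.99256869  0.0164837  -0.12056403]
 [ 0.12019988 -0.02154182 -0.99251596]] [0.0356765  0.61298072 0.96230173]
{'time_s': 0.1, 'joints': array([ 8.30851492e+01,  2.05864220e+01,  6.39349694e-01, -1.93468770e-02,
       -7.01350114e+01, -1.65083855e+01]), 'qd': array([ 0.0104017 , -0.03711872,  0.0838443 ,  0.08186872,  0.05603728,
       -0.08345565]), 'joint_torque': array([-1.47123268e-03, -5.84162378e+01,  2.93751365e+01,  7.01546699e+00,
        1.02157283e-02, -4.41871282e-05]), 'tcp_pos': array([0.2681609 , 0.61900332, 0.24472403]), 'eef_rot': array([ 1.79916131e+02, -5.88828955e-03, -2.34298192e+01]), 'contact_force': array([ 0.32277933, -0.66991972,  0.37395529]), 'moment': array([-0.04124809,  0.01881386, -0.05007237]), 'gripper_force': 0.0, 'gripper_width': 0.08758578079428839}
```

View pics/scene0.png

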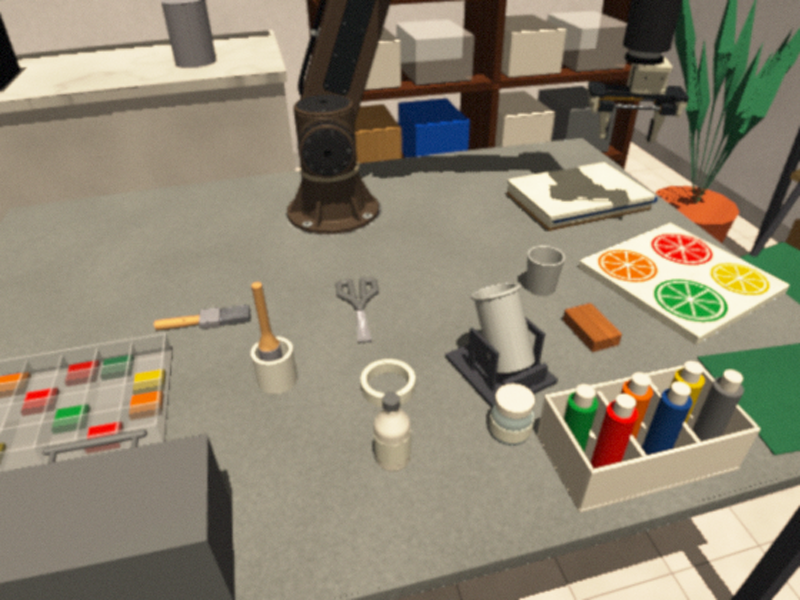

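View pics/top0.png

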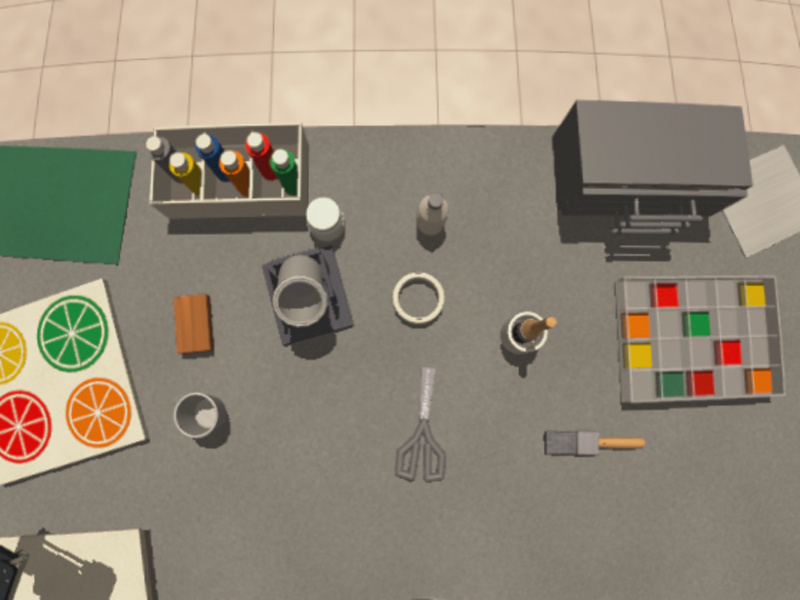

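The scene view shows the brush in its crock, handle top at about (258,287) and crock at (273,365). The leaning washer's mouth is at (500,293). In the top view the handle tip is at (549,322), the crock rim at (526,332) and the mouth at (300,298). Next I'll zoom in on the brush and the washer.

```bash
python3 - <<'E'
import cv2,pickle,numpy as np
d=pickle.load(open("cap0.pkl","rb"))
def crop(n,u,v,w=80,h=60):
    return cv2.resize(d[n]["img"][v:v+h,u:u+w,::-1],(400,300),interpolation=cv2.INTER_CUBIC)
a=np.vstack([np.hstack([crop("scene",150,192,112,84),crop("scene",310,195,112,84)]),np.hstack([crop("top",335,205),crop("top",175,175)])])
cv2.imwrite("pics/crops0.png",a)
E
```

```text
(no output)
```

View pics/crops0.png

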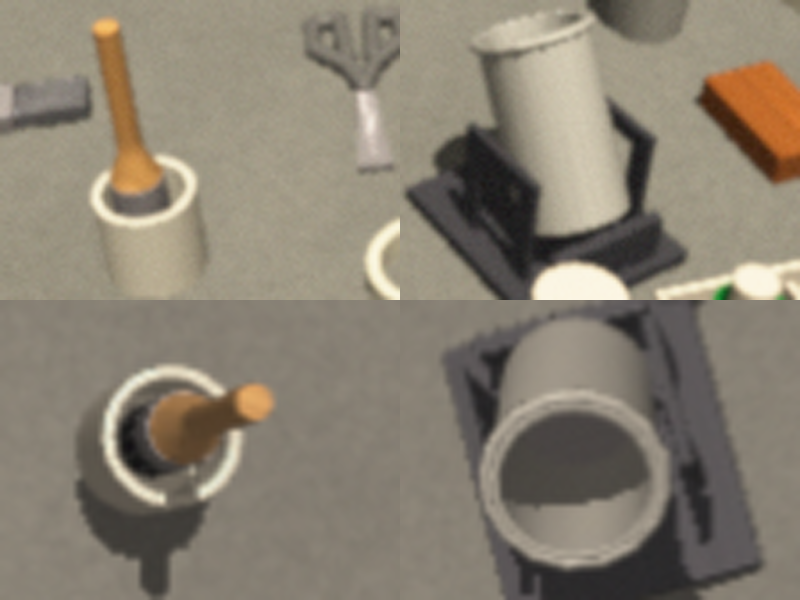

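The crops give the handle top as a clean disc in both views: top view px ≈ (386.6,225.6), scene ≈ (180,199.8). The crock rim, the mouth ring and the stand's base corners are also readable.

```bash
cat > h.py <<'E'
import cv2,pickle,numpy as np
from scipy.optimize import least_squares
from scipy.spatial.transform import Rotation as Ro
d=pickle.load(open("cap0.pkl","rb"))
def proj(n,X):
    c=d[n]; return cv2.projectPoints(np.atleast_2d(X).astype(float),cv2.Rodrigues(c["R"])[0],c["t"],c["camera_matrix"],c["distortion"])[0][:,0]
def tri(p,x0=(0.6,0,0.1)):
    s=least_squares(lambda X:np.concatenate([(proj(n,X)[0]-q) for n,q in p.items()]),x0); return s.x,s.fun
def onz(n,q,z):
    s=least_squares(lambda a:proj(n,[a[0],a[1],z])[0]-q,[0.6,0]); return s.x
E
python3 - <<'E'
from h import *
print("tip",tri({"top":(386.6,225.6),"scene":(180,199.8)}))
print("crock",tri({"top":(369.7,232.2),"scene":(190.6,245.8)}),onz("top",(369.7,232.2),.07),onz("scene",(190.6,245.8),.07))
print("mouth",tri({"top":(210,210.8),"scene":(347.2,204)}),onz("top",(210,210.8),.153),onz("scene",(347.2,204),.153))
k=.7
C=[onz("top",np.array(p)*k,.012) for p in[(263,265),(332,247),(352,325),(283,342)]]
print(C,np.mean(C,0))
for a,b in((0,3),(1,2)): v=C[a]-C[b]; print(np.linalg.norm(v),np.degrees(np.arctan2(v[1],v[0])))
for a,b in((0,1),(3,2)): v=C[a]-C[b]; print(np.linalg.norm(v),np.degrees(np.arctan2(v[1],v[0]))-90)
E
```

```text
tip (array([ 0.57547999, -0.18967952,  0.20143448]), array([-1.17978821, -0.08603675, -1.20385093, -0.15352163]))
crock (array([ 0.57373421, -0.18671017,  0.06637576]), array([-0.93286855, -0.08932329, -0.90912181, -0.091703  ])) [ 0.57317461 -0.18808639] [ 0.57880934 -0.18441886]
mouth (array([0.61988421, 0.18053041, 0.14875718]), array([-0.41201586, -0.13008229, -0.45093875,  0.05806261])) [0.6189735  0.17898342] [0.62523922 0.17911415]
[array([0.70547104, 0.26698322]), array([0.73596138, 0.14345987]), array([0.59537757, 0.10884018]), array([0.56741161, 0.23020999])] [0.6510554  0.18737331]
0.1428729385083878 14.914901250561059
0.14478373964985242 13.834199953523733
0.12723080963740435 13.86564124864509
0.12455009493083619 12.975584327651603
```

```bash
python3 - <<'E'
from h import *
from scipy.optimize import minimize
M={}
for n,(u,v,w,h) in {"scene":(165,190,45,60),"top":(350,210,45,35)}.items():
    im=d[n]["img"]; hsv=cv2.cvtColor(im,cv2.COLOR_RGB2HSV)
    m=(hsv[...,1]>110)&(hsv[...,0]<25)&(hsv[...,2]>50)
    z=np.zeros(m.shape,np.uint8); z[v:v+h,u:u+w]=m[v:v+h,u:u+w]; M[n]=z; print(n,z.sum())
S=[(76,18.5),(96,12),(96,12),(110,8),(110,8),(196,8)]
th=np.linspace(0,2*np.pi,24,endpoint=False)
K=8
def mask(n,p):
    R=Ro.from_rotvec([p[2],p[3],0]).as_matrix(); o=np.array([p[0],p[1],p[4]]) # tip centre
    z=np.zeros((420*1,560),np.uint8)
    z=np.zeros((70*K,60*K),np.uint8); off=np.array({"scene":(160,185),"top":(345,205)}[n])
    for i in(0,2,4):
        P=np.vstack([np.c_[a*np.cos(th),a*np.sin(th),np.full(24,s-196)] for s,a in S[i:i+2]])*1e-3
        q=((proj(n,P@R.T+o)-off+.5)*K)
        cv2.fillConvexPoly(z,cv2.convexHull(np.round(q).astype(np.int32)),1)
    a=cv2.resize(z.astype(np.float32),(60,70),interpolation=cv2.INTER_AREA)
    return a,M[n][off[1]:off[1]+70,off[0]:off[0]+60]
def cost(p):
    c=0
    for n in M:
        a,b=mask(n,p); c+=np.abs(a-b).sum()
    return c
best=None
for rx in(-.1,0,.1):
  for ry in(-.1,0,.1):
    x0=np.array([.5755,-.190,rx,ry,.202])
    s=minimize(cost,x0,method="Nelder-Mead",options=dict(initial_simplex=np.vstack([x0]+[x0+np.eye(5)[i]*[.005,.005,.05,.05,.005][i] for i in range(5)]),maxiter=400))
    print(s.fun,s.x.round(4))
    if best is None or s.fun<best.fun: best=s
p=best.x;R=Ro.from_rotvec([p[2],p[3],0]).as_matrix();tip=np.array([p[0],p[1],p[4]])
print("axis",R[:,2],"bottom",tip-.196*R[:,2])
print("crock",tri({"top":(369.3,231.8),"scene":(190.2,245.4)})[0],"mouth",tri({"top":(209.6,210.4),"scene":(346.8,203.6)}))
E
```

```text
scene 377
top 215
132.890625 [ 0.5766 -0.1882 -0.0147  0.0062  0.2045]
134.078125 [ 0.5763 -0.1886 -0.0089  0.0021  0.2036]
132.40625 [ 0.5769 -0.1885 -0.0116  0.0099  0.2043]
136.546875 [ 0.5758 -0.1881 -0.0207 -0.0081  0.2032]
135.640625 [ 0.5761 -0.1889 -0.0042 -0.0077  0.2038]
137.359375 [ 0.5782 -0.1885 -0.0074  0.0288  0.2051]
132.9375 [ 0.5762 -0.1884 -0.0148 -0.0021  0.2037]
132.5 [ 0.577  -0.1883 -0.0161  0.0144  0.2043]
132.109375 [ 0.577  -0.1886 -0.0087  0.0115  0.2038]
axis [0.0114936  0.00868458 0.99989623] bottom [ 0.57474275 -0.19033171  0.00777612]
crock [ 0.57444949 -0.18643701  0.06806646] mouth (array([0.62026096, 0.18030424, 0.15036923]), array([-0.02033417, -0.00642318, -0.02226298,  0.00286999]))
```

Request:
arm_command(
  travel=[
    [0.4,-0.8,0.08],
    [0.4,-0.8,0.08],
    [0.4,-0.8,0.08],
    [0.4,-0.8,0.08],
    [0.4,-0.8,0.08],
    [0.4,-0.8,0.08],
    [0.4,-0.8,0.08],
    [0.4,-0.8,0.08],
    [0.4,-0.8,0.08],
  ],
  delta_rot=[
    [0,0,0.416],
    [0,0,0.416],
    [0,0,0.416],
    [0,0,0.416],
    [0,0,0.416],
    [0,0,0.416],
    [0,0,0.416],
    [0,0,0.416],
    [0,0,0.416],
  ],
  grip=0.6,
)

```text
time_s: 1.23
tcp_pos: [0.4685, 0.2187, 0.2854]
eef_rot: [-180.0, 0.0, 13.9]
contact_force: [-0.3, -0.0, 0.4]
gripper_width: 0.0529
gripper_force: 0.0
```

Request:
arm_command(
  travel=[
    [0.216,-0.815,-0.03],
    [0.216,-0.815,-0.03],
    [0.216,-0.815,-0.03],
    [0.216,-0.815,-0.03],
    [0.216,-0.815,-0.03],
    [0.216,-0.815,-0.03],
    [0.216,-0.815,-0.03],
    [0.216,-0.815,-0.03],
    [0.216,-0.815,-0.03],
    [0.216,-0.815,-0.03],
  ],
  delta_rot=[
    [0,0,0],
    [0,0,0],
    [0,0,0],
    [0,0,0],
    [0,0,0],
    [0,0,0],
    [0,0,0],
    [0,0,0],
    [0,0,0],
    [0,0,0],
  ],
)

```text
time_s: 2.48
tcp_pos: [0.5765, -0.1865, 0.2707]
eef_rot: [-180.0, -0.0, 14.1]
contact_force: [0.0, 0.8, 0.5]
gripper_width: 0.0526
gripper_force: 0.0
```

```bash
python3 - <<'E'
from plant import r, viewer
import cv2,pickle,numpy as np
d={n:viewer.capture(n) for n in("scene","top")}
pickle.dump(d,open("cap1.pkl","wb"))
f=lambda n,u,v:cv2.resize(d[n]["img"][v:v+90,u:u+90,::-1],(400,400),interpolation=cv2.INTER_CUBIC)
cv2.imwrite("pics/pre.png",np.hstack([f("scene",140,160),f("top",340,180)]))
s=r.get_state(); print(s["tcp_pos"],s["joints"],s["eef_rot"])
E
```

```text
[ 0.57645384 -0.18677135  0.27091504] [ 4.97363879e-01  1.32145180e+01 -6.25197702e+00 -5.37777690e-03
 -7.05026203e+01  1.03629499e+02] [ 1.79997650e+02 -3.12097213e-02  1.41250699e+01]
```

View pics/pre.png

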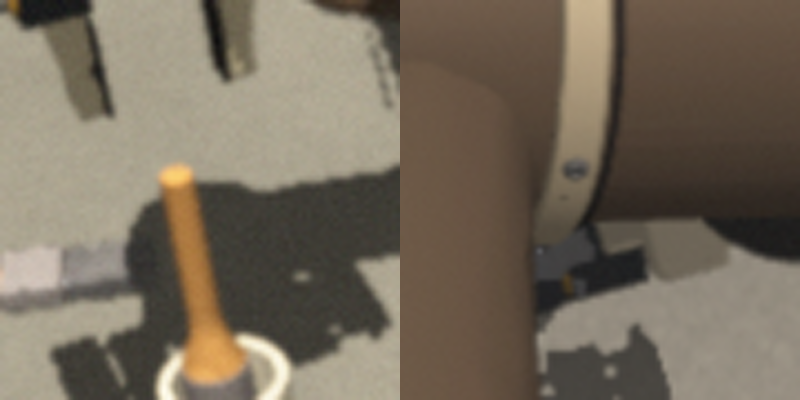

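The scene view shows the open fingers straddling the handle top at (177,175) in the crop, with clear space either side. I'll lower now and grip.

Request:
arm_command(
  travel=[
    [0,0,-0.04],
    [0,0,-0.08],
    [0,0,-0.12],
    [0,0,-0.16],
    [0,0,-0.18],
    [0,0,-0.18],
    [0,0,-0.18],
    [0,0,-0.18],
  ],
  delta_rot=[
    [0,0,0],
    [0,0,0],
    [0,0,0],
    [0,0,0],
    [0,0,0],
    [0,0,0],
    [0,0,0],
    [0,0,0],
  ],
)

```text
time_s: 3.58
tcp_pos: [0.5767, -0.1882, 0.1814]
eef_rot: [180.0, -0.1, 14.0]
contact_force: [-0.7, 0.8, -0.2]
gripper_width: 0.0528
gripper_force: 0.0
```

Request:
arm_command(
  travel=[
    [0,0,0],
    [0,0,0],
    [0,0,0],
    [0,0,0],
    [0,0,0],
    [0,0,0],
    [0,0,0],
    [0,0,0],
  ],
  delta_rot=[
    [0,0,0],
    [0,0,0],
    [0,0,0],
    [0,0,0],
    [0,0,0],
    [0,0,0],
    [0,0,0],
    [0,0,0],
  ],
  grip=0,
  newtons=40,
)

```text
time_s: 4.58
tcp_pos: [0.5763, -0.1882, 0.1805]
eef_rot: [-180.0, 0.0, 14.0]
contact_force: [-0.0, -0.2, -0.5]
gripper_width: 0.0152
gripper_force: 40.0
```

Request:
arm_command(
  travel=[
    [0,0,0.05],
    [0,0,0.12],
    [0,0,0.2],
    [0,0,0.28],
    [0,0,0.36],
    [0,0,0.4],
    [-0.02,0.07,0.4],
    [-0.03,0.15,0.4],
    [-0.05,0.23,0.4],
    [-0.06,0.31,0.4],
    [-0.08,0.39,0.39],
    [-0.1,0.47,0.38],
    [-0.12,0.55,0.37],
    [-0.13,0.63,0.36],
    [-0.143,0.678,0.36],
    [-0.143,0.678,0.36],
    [-0.143,0.678,0.36],
    [-0.143,0.678,0.36],
  ],
  delta_rot=[
    [0,0,0],
    [0,0,0],
    [0,0,0],
    [0,0,0],
    [0,0,0],
    [0,0,0],
    [0.01,-0.04,0],
    [0.02,-0.08,0],
    [0.03,-0.12,0],
    [0.04,-0.16,0],
    [0.05,-0.2,0],
    [0.06,-0.24,0],
    [0.07,-0.28,0],
    [0.0806,-0.3234,0],
    [0.0806,-0.3234,0],
    [0.0806,-0.3234,0],
    [0.0806,-0.3234,0],
    [0.0806,-0.3234,0],
  ],
)

```text
time_s: 6.82
tcp_pos: [0.505, 0.1502, 0.3606]
eef_rot: [180.0, -30.0, 13.9]
contact_force: [0.4, 0.7, -2.2]
gripper_width: 0.0154
gripper_force: 40.0
```

```bash
python3 - <<'E'
from plant import r, viewer
import cv2,pickle,numpy as np
d={n:viewer.capture(n) for n in("scene","top")}
pickle.dump(d,open("cap2.pkl","wb"))
f=lambda n,u,v:cv2.resize(d[n]["img"][v:v+120,u:u+80,::-1],(400,600),interpolation=cv2.INTER_CUBIC)
cv2.imwrite("pics/ins.png",np.hstack([f("scene",310,140),f("top",170,165)]))
for i in range(3):
    s=r.get_state(); print(s["tcp_pos"],s["joints"],s["eef_rot"],s["contact_force"],s["moment"],s["gripper_width"])
E
```

```text
[0.5050832  0.15019905 0.36056349] [ 48.22917955 -15.14742168 -37.90007383  23.78732284 -44.29711078
  41.92398977] [179.99226562 -29.98772032  13.94079357] [ 0.10882689  0.59767642 -1.17966247] [-0.55370548  1.88597108  0.01805545] 0.015301408119135825
[0.5050832  0.15019905 0.36056349] [ 48.22917955 -15.14742168 -37.90007383  23.78732284 -44.29711078
  41.92398977] [179.99226562 -29.98772032  13.94079357] [ 0.10882689  0.59767642 -1.17966247] [-0.55370548  1.88597108  0.01805545] 0.015301408119135825
[0.5050832  0.15019905 0.36056349] [ 48.22917955 -15.14742168 -37.90007383  23.78732284 -44.29711078
  41.92398977] [179.99226562 -29.98772032  13.94079357] [ 0.10882689  0.59767642 -1.17966247] [-0.55370548  1.88597108  0.01805545] 0.015301408119135825
```

View pics/ins.png

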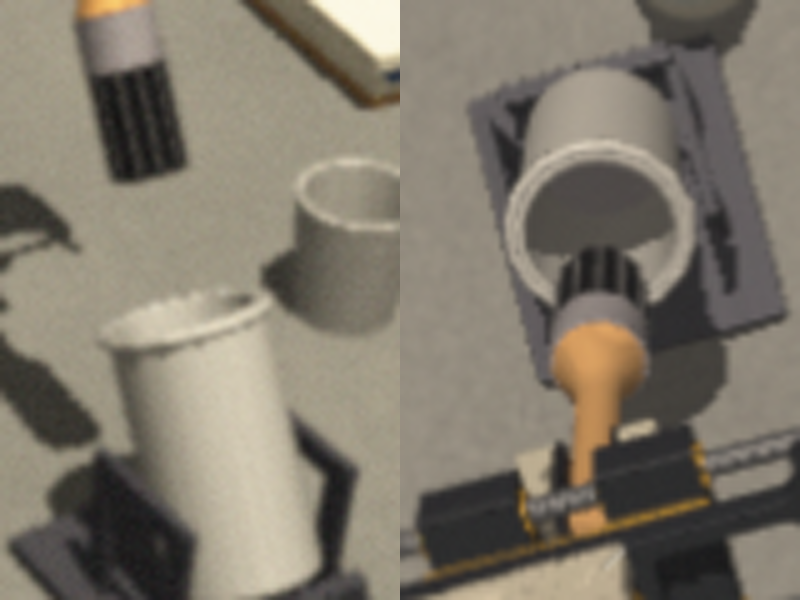

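The scene crop shows the brush above the pot, parallel to it, with its end face near (149,172) and the mouth centre near (187,320). The top crop shows the brush entering over the near side. I'll overlay the model to check the alignment.

```bash
python3 - <<'E'
import h; from h import *
h.d=d=pickle.load(open("cap2.pkl","rb"))
t=np.array([.5051,.1502,.3606]); R=Ro.from_euler("xyz",[180,-30,13.94],degrees=True).as_matrix(); a=-R[:,2]
ax,ay=R[:,0],R[:,1]
th=np.linspace(0,2*np.pi,60)
ring=lambda o,rad:o+rad*(np.outer(np.cos(th),ax)+np.outer(np.sin(th),ay))
m=np.array([.621,.180,.153]); print("mouth lateral of axis",(m-t)@ax,(m-t)@ay,(m-t)@a)
f={"scene":(310,140),"top":(170,165)}; out=[]
for n,(u,v) in f.items():
    im=cv2.resize(d[n]["img"][v:v+120,u:u+80,::-1],(400,600),interpolation=cv2.INTER_CUBIC)
    for o,rad,c in((m,.037,(0,0,255)),(m,.033,(0,0,255)),(m-.1*a,.037,(0,0,255)),(t-.1725*a,.018,(0,255,0)),(t-.1225*a,.018,(0,255,0)),(t-.0965*a,.0185,(0,255,0)),(t-.0625*a,.008,(0,255,0))):
        q=(proj(n,ring(o,rad))-[u,v]+.5)*5
        cv2.polylines(im,[np.round(q).astype(np.int32)],True,c,1)
    out.append(im)
cv2.imwrite("pics/ov.png",np.hstack(out))
E
```

```text
mouth lateral of axis -0.00016658149929871247 -0.0010013789549136918 -0.23961965589407047
```

View pics/ov.png

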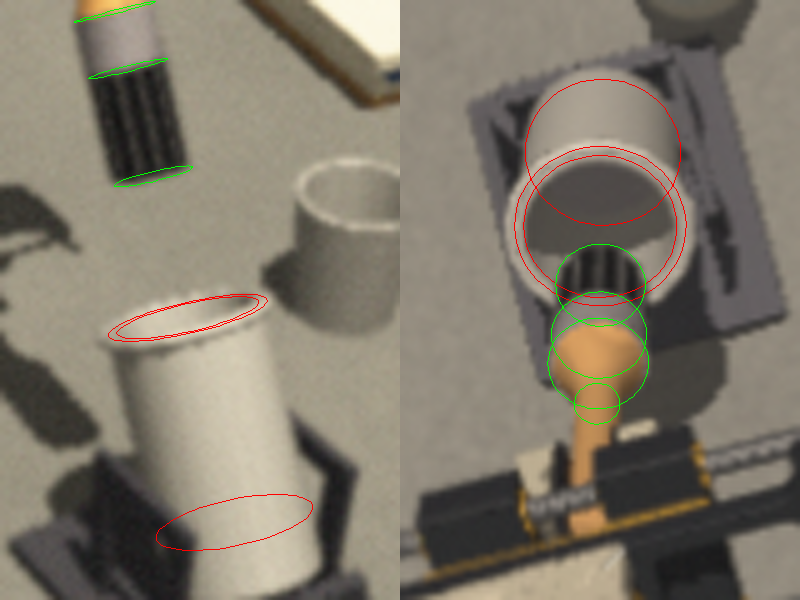

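The brush overlay matches to about 1 mm in both views, and the modelled mouth is concentric with the actual rim. I'll insert to about 42 mm depth.

Request:
arm_command(
  travel=[
    [0.0194,0.0048,-0.0346],
    [0.0388,0.0097,-0.0693],
    [0.0582,0.0145,-0.1039],
    [0.0776,0.0194,-0.1386],
    [0.097,0.0242,-0.1732],
    [0.1067,0.0266,-0.1905],
    [0.1067,0.0266,-0.1905],
    [0.1067,0.0266,-0.1905],
    [0.1067,0.0266,-0.1905],
    [0.1067,0.0266,-0.1905],
  ],
  delta_rot=[
    [0,0,0],
    [0,0,0],
    [0,0,0],
    [0,0,0],
    [0,0,0],
    [0,0,0],
    [0,0,0],
    [0,0,0],
    [0,0,0],
    [0,0,0],
  ],
)

```text
time_s: 8.18
tcp_pos: [0.5582, 0.1643, 0.266]
eef_rot: [-180.0, -30.1, 14.0]
contact_force: [-0.8, -0.1, -0.4]
gripper_width: 0.0153
gripper_force: 40.0
```

```bash
cat > s.py <<'E'
from plant import r
import numpy as np
s=r.get_state(); a=np.array([-.485,-.121,.866]); m=np.array([.621,.180,.153])
print("axial N",s["contact_force"]@a,"F",s["contact_force"],"M",s["moment"],"bristle depth mm",1e3*(.1725-(s["tcp_pos"]-m)@a),"w",s["gripper_width"],s["eef_rot"],s["time_s"])
E
python3 s.py
```

```text
axial N 0.04158265718108611 F [-0.81024237 -0.08371772 -0.41745351] M [-0.53238702  1.97213084 -0.04060086] bristle depth mm 42.279559626417026 w 0.01533507239033057 [-179.98069854  -30.05427645   14.01847364] 8.175
```

Request:
arm_command(
  travel=[
    [0.0097,0.0024,-0.0173],
    [0.0194,0.0048,-0.0346],
    [0.0194,0.0048,-0.0346],
    [0.0194,0.0048,-0.0346],
    [0.0194,0.0048,-0.0346],
  ],
  delta_rot=[
    [0,0,0],
    [0,0,0],
    [0,0,0],
    [0,0,0],
    [0,0,0],
  ],
)

```text
time_s: 8.8
tcp_pos: [0.568, 0.1666, 0.2482]
eef_rot: [180.0, -30.0, 14.0]
contact_force: [-0.1, 0.9, -0.8]
gripper_width: 0.0152
gripper_force: 40.0
```

Request:
arm_command(
  travel=[
    [0.0029,0.0007,-0.0052],
    [0.0049,0.0012,-0.0087],
    [0.0049,0.0012,-0.0087],
    [0.0049,0.0012,-0.0087],
  ],
  delta_rot=[
    [0,0,0],
    [0,0,0],
    [0,0,0],
    [0,0,0],
  ],
)

```text
time_s: 9.3
tcp_pos: [0.5703, 0.1671, 0.2436]
eef_rot: [180.0, -30.0, 14.0]
contact_force: [0.1, -0.1, -2.0]
gripper_width: 0.0148
gripper_force: 40.0
```

Request:
arm_command(
  travel=[
    [0.0029,0.0007,-0.0052],
    [0.0049,0.0012,-0.0087],
    [0.0049,0.0012,-0.0087],
    [0.0049,0.0012,-0.0087],
  ],
  delta_rot=[
    [0,0,0],
    [0,0,0],
    [0,0,0],
    [0,0,0],
  ],
)

```text
time_s: 9.8
tcp_pos: [0.5728, 0.1677, 0.2393]
eef_rot: [180.0, -30.0, 14.0]
contact_force: [-0.3, 1.0, -0.9]
gripper_width: 0.0154
gripper_force: 40.0
```

Request:
arm_command(
  travel=[
    [0.0029,0.0007,-0.0052],
    [0.0049,0.0012,-0.0087],
    [0.0049,0.0012,-0.0087],
    [0.0049,0.0012,-0.0087],
  ],
  delta_rot=[
    [0,0,0],
    [0,0,0],
    [0,0,0],
    [0,0,0],
  ],
)

```text
time_s: 10.3
tcp_pos: [0.5752, 0.1683, 0.2349]
eef_rot: [180.0, -30.0, 14.0]
contact_force: [0.5, 0.1, -1.0]
gripper_width: 0.015
gripper_force: 40.0
```

Depth is about 77.5 mm with no contact yet, so I'll continue.

Request:
arm_command(
  travel=[
    [0.0029,0.0007,-0.0052],
    [0.0049,0.0012,-0.0087],
    [0.0049,0.0012,-0.0087],
    [0.0049,0.0012,-0.0087],
  ],
  delta_rot=[
    [0,0,0],
    [0,0,0],
    [0,0,0],
    [0,0,0],
  ],
)

```text
time_s: 10.8
tcp_pos: [0.5777, 0.1689, 0.2306]
eef_rot: [180.0, -30.0, 14.0]
contact_force: [-1.1, 0.2, -1.1]
gripper_width: 0.0149
gripper_force: 40.0
```

Request:
arm_command(
  travel=[
    [0.0029,0.0007,-0.0052],
    [0.0049,0.0012,-0.0087],
    [0.0049,0.0012,-0.0087],
    [0.0049,0.0012,-0.0087],
  ],
  delta_rot=[
    [0,0,0],
    [0,0,0],
    [0,0,0],
    [0,0,0],
  ],
)

```text
time_s: 11.3
tcp_pos: [0.5801, 0.1695, 0.2262]
eef_rot: [180.0, -30.0, 14.0]
contact_force: [-0.3, 0.8, -1.3]
gripper_width: 0.0152
gripper_force: 40.0
```

Request:
arm_command(
  travel=[
    [0.0029,0.0007,-0.0052],
    [0.0049,0.0012,-0.0087],
    [0.0049,0.0012,-0.0087],
    [0.0049,0.0012,-0.0087],
  ],
  delta_rot=[
    [0,0,0],
    [0,0,0],
    [0,0,0],
    [0,0,0],
  ],
)

```text
time_s: 11.8
tcp_pos: [0.5826, 0.1701, 0.2219]
eef_rot: [180.0, -30.0, 14.0]
contact_force: [-0.3, -0.5, -0.8]
gripper_width: 0.0154
gripper_force: 40.0
```

Request:
arm_command(
  travel=[
    [0.0029,0.0007,-0.0052],
    [0.0049,0.0012,-0.0087],
    [0.0049,0.0012,-0.0087],
    [0.0049,0.0012,-0.0087],
  ],
  delta_rot=[
    [0,0,0],
    [0,0,0],
    [0,0,0],
    [0,0,0],
  ],
)

```text
time_s: 12.3
tcp_pos: [0.5851, 0.1707, 0.2175]
eef_rot: [180.0, -30.0, 14.0]
contact_force: [-0.4, 1.2, -0.7]
gripper_width: 0.0156
gripper_force: 40.0
```

Request:
arm_command(
  travel=[
    [0.0029,0.0007,-0.0052],
    [0.0049,0.0012,-0.0087],
    [0.0049,0.0012,-0.0087],
    [0.0049,0.0012,-0.0087],
  ],
  delta_rot=[
    [0,0,0],
    [0,0,0],
    [0,0,0],
    [0,0,0],
  ],
)

```text
time_s: 12.8
tcp_pos: [0.5876, 0.1714, 0.2135]
eef_rot: [180.0, -30.0, 14.0]
contact_force: [-2.7, -1.1, 2.4]
gripper_width: 0.015
gripper_force: 40.0
```

```bash
python3 s.py
```

```text
axial N 3.5164290922022063 F [-2.68881566 -1.10324322  2.40053241] M [-0.5034563   1.84801755 -0.01049094] bristle depth mm 102.84225497799018 w 0.015049031669791643 [179.99834826 -30.02810039  14.01577465] 12.8
```

Contact: axial force rose from about -1 N to +3.5 N. I'll press 3 mm more.

Request:
arm_command(
  travel=[
    [0.0015,0.0004,-0.0026],
    [0.0029,0.0007,-0.0052],
    [0.0029,0.0007,-0.0052],
    [0.0029,0.0007,-0.0052],
    [0.0029,0.0007,-0.0052],
  ],
  delta_rot=[
    [0,0,0],
    [0,0,0],
    [0,0,0],
    [0,0,0],
    [0,0,0],
  ],
)

```text
time_s: 13.42
tcp_pos: [0.589, 0.1718, 0.2108]
eef_rot: [180.0, -30.0, 14.0]
contact_force: [-3.4, -0.0, 4.8]
gripper_width: 0.0151
gripper_force: 40.0
```

```bash
python3 s.py
```

```text
axial N 5.831886171145664 F [-3.36910297 -0.0166196   4.84510423] M [-0.56298102  1.73473285  0.01748789] bristle depth mm 105.91902894564173 w 0.01506186291855964 [179.99619756 -30.0183394   14.02098492] 13.425
```

Firm press, about 6.8 N net. I'll draw back 100 mm, which puts the bristle end about 6 mm inside the rim, then push down again.

Request:
arm_command(
  travel=[
    [-0.0097,-0.0024,0.0173],
    [-0.0243,-0.0061,0.0433],
    [-0.0388,-0.0097,0.0693],
    [-0.0534,-0.0133,0.0953],
    [-0.0679,-0.0169,0.1212],
    [-0.0825,-0.0206,0.1472],
    [-0.0922,-0.023,0.1645],
    [-0.097,-0.0242,0.1732],
    [-0.097,-0.0242,0.1732],
    [-0.097,-0.0242,0.1732],
    [-0.097,-0.0242,0.1732],
  ],
  delta_rot=[
    [0,0,0],
    [0,0,0],
    [0,0,0],
    [0,0,0],
    [0,0,0],
    [0,0,0],
    [0,0,0],
    [0,0,0],
    [0,0,0],
    [0,0,0],
    [0,0,0],
  ],
)

```text
time_s: 14.8
tcp_pos: [0.5404, 0.1594, 0.2966]
eef_rot: [180.0, -29.9, 14.0]
contact_force: [1.3, -0.0, -1.2]
gripper_width: 0.0154
gripper_force: 40.0
```

```bash
python3 s.py; python3 - <<'E'
from plant import viewer
import cv2,numpy as np
d={n:viewer.capture(n) for n in("scene","top")}
f=lambda n,u,v:cv2.resize(d[n]["img"][v:v+120,u:u+80,::-1],(400,600),interpolation=cv2.INTER_CUBIC)
cv2.imwrite("pics/up.png",np.hstack([f("scene",310,140),f("top",170,165)]))
E
```

```text
axial N -1.7160634913954613 F [ 1.34870634 -0.04513754 -1.23256647] M [-0.50837001  1.88579185 -0.01095403] bristle depth mm 6.5449559112629725 w 0.015373083341005293 [179.95729405 -29.94773658  14.02249188] 14.8
```

View pics/up.png

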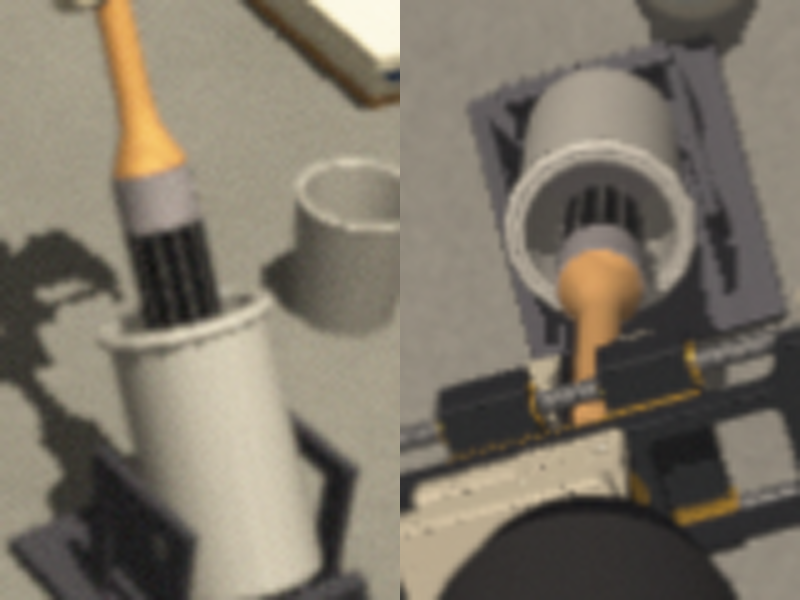

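The picture shows the bristle end just inside the rim, at about (182,325) in the scene crop, centred and with the pot unmoved. Now the second push.

Request:
arm_command(
  travel=[
    [0.0097,0.0024,-0.0173],
    [0.0243,0.0061,-0.0433],
    [0.0388,0.0097,-0.0693],
    [0.0534,0.0133,-0.0953],
    [0.0679,0.0169,-0.1212],
    [0.0776,0.0194,-0.1386],
    [0.0854,0.0213,-0.1524],
    [0.0893,0.0223,-0.1593],
    [0.0922,0.023,-0.1645],
    [0.0941,0.0235,-0.168],
    [0.0956,0.0239,-0.1706],
    [0.097,0.0242,-0.1732],
    [0.097,0.0242,-0.1732],
    [0.097,0.0242,-0.1732],
    [0.097,0.0242,-0.1732],
  ],
  delta_rot=[
    [0,0,0],
    [0,0,0],
    [0,0,0],
    [0,0,0],
    [0,0,0],
    [0,0,0],
    [0,0,0],
    [0,0,0],
    [0,0,0],
    [0,0,0],
    [0,0,0],
    [0,0,0],
    [0,0,0],
    [0,0,0],
    [0,0,0],
  ],
)

```text
time_s: 16.77
tcp_pos: [0.589, 0.1717, 0.211]
eef_rot: [180.0, -30.0, 14.0]
contact_force: [-4.2, -1.2, 3.9]
gripper_width: 0.0157
gripper_force: 40.0
```

```bash
python3 s.py
```

```text
axial N 5.504719281916806 F [-4.16145564 -1.18184409  3.86075077] M [-1.02830792  2.75512247 -0.19053584] bristle depth mm 105.73806023107822 w 0.015702020282633494 [179.98937663 -30.02650671  14.01545831] 16.775
```

Request:
arm_command(
  travel=[
    [-0.0097,-0.0024,0.0173],
    [-0.0243,-0.0061,0.0433],
    [-0.0437,-0.0109,0.0779],
    [-0.0631,-0.0157,0.1126],
    [-0.0825,-0.0206,0.1472],
    [-0.1019,-0.0254,0.1819],
    [-0.1213,-0.0303,0.2165],
    [-0.1407,-0.0351,0.2511],
    [-0.1601,-0.0399,0.2858],
    [-0.168,-0.042,0.3],
    [-0.168,-0.042,0.3],
    [-0.168,-0.042,0.3],
  ],
  delta_rot=[
    [0,0,0],
    [0,0,0],
    [0,0,0],
    [0,0,0],
    [0,0,0],
    [0,0,0],
    [0,0,0],
    [0,0,0],
    [0,0,0],
    [0,0,0],
    [0,0,0],
    [0,0,0],
  ],
)

```text
time_s: 18.27
tcp_pos: [0.5049, 0.1507, 0.3596]
eef_rot: [180.0, -29.9, 14.0]
contact_force: [0.7, 0.0, -1.8]
gripper_width: 0.0152
gripper_force: 40.0
```

```bash
python3 s.py
```

```text
axial N -1.87863544869524 F [ 0.66496472  0.04132746 -1.79113965] M [-0.52538176  1.95748553  0.02820925] bristle depth mm -66.31572828176347 w 0.015197118092610264 [179.95824028 -29.93083378  14.03116569] 18.275
```

Request:
arm_command(
  travel=[
    [0.01,-0.04,0.02],
    [0.02,-0.1,0.04],
    [0.04,-0.18,0.04],
    [0.06,-0.26,0.04],
    [0.08,-0.34,0.04],
    [0.1,-0.42,0.04],
    [0.11,-0.5,0.04],
    [0.12,-0.58,0.04],
    [0.135,-0.65,0.04],
    [0.1408,-0.6757,0.04],
    [0.1408,-0.6757,0.04],
    [0.1408,-0.6757,0.04],
    [0.1408,-0.6757,0.04],
    [0.1408,-0.6757,0.04],
  ],
  delta_rot=[
    [0,0,0],
    [-0.01,0.04,0],
    [-0.02,0.08,0],
    [-0.03,0.12,0],
    [-0.04,0.16,0],
    [-0.05,0.2,0],
    [-0.06,0.24,0],
    [-0.07,0.28,0],
    [-0.0806,0.3234,0],
    [-0.0806,0.3234,0],
    [-0.0806,0.3234,0],
    [-0.0806,0.3234,0],
    [-0.0806,0.3234,0],
    [-0.0806,0.3234,0],
  ],
)

```text
time_s: 20.02
tcp_pos: [0.5752, -0.1865, 0.3812]
eef_rot: [180.0, -0.1, 14.1]
contact_force: [-0.7, 0.3, -0.8]
gripper_width: 0.0152
gripper_force: 40.0
```

```bash
python3 s.py; cat > ov.py <<'E'
import sys,h; from h import *
from plant import viewer,r
h.d=d={n:viewer.capture(n) for n in("scene","top")}; s=r.get_state()
t=s["tcp_pos"]; R=Ro.from_euler("xyz",s["eef_rot"],degrees=True).as_matrix(); a=-R[:,2]
th=np.linspace(0,2*np.pi,60); C=np.c_[np.cos(th),np.sin(th),0*th]
out=[]
for n,(u,v) in {"scene":(145,150),"top":(335,170)}.items():
    im=cv2.resize(d[n]["img"][v:v+120,u:u+80,::-1],(400,600),interpolation=cv2.INTER_CUBIC)
    for o,rad,c in((np.array([.5753,-.1872,.07]),.034,(0,0,255)),(t-.1725*a,.018,(0,255,0)),(t-.1225*a,.018,(0,255,0)),(t-.0965*a,.0185,(0,255,0)))[:int(sys.argv[2])]:
        q=(proj(n,o+rad*C@R.T)-[u,v]+.5)*5
        cv2.polylines(im,[np.round(q).astype(np.int32)],True,c,1)
    out.append(im)
cv2.imwrite(f"pics/{sys.argv[1]}.png",np.hstack(out))
E
python3 ov.py back 4
```

```text
axial N -0.37990650750606686 F [-0.67986773  0.2713762  -0.78153099] M [-0.01862187  0.02767528 -0.02910588] bristle depth mm -91.73587451480635 w 0.015190506702807709 [ 1.79985812e+02 -6.72210727e-02  1.40707463e+01] 20.025
```

View pics/back.png

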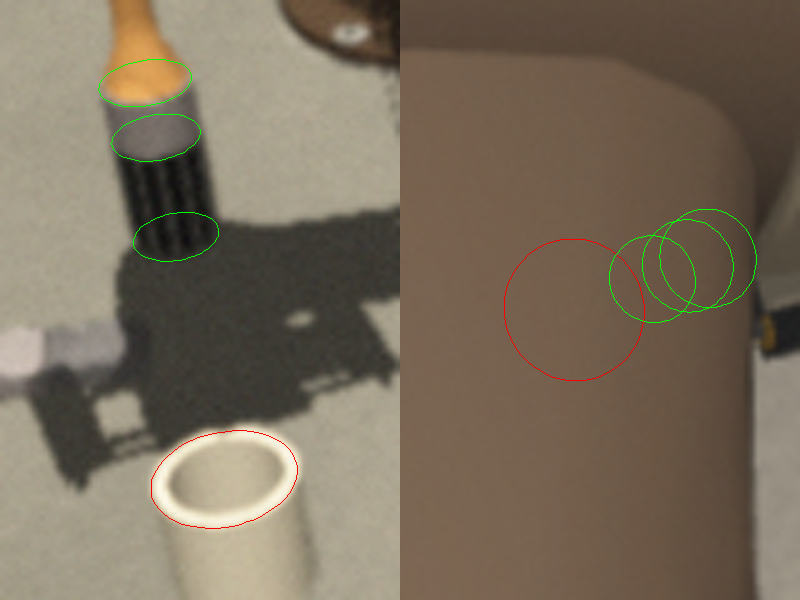

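The overlay shows the brush upright, within about 1 mm of the model, and the crock rim exactly on its circle. I'll lower it.

Request:
arm_command(
  travel=[
    [0,0,-0.04],
    [0,0,-0.1],
    [0,0,-0.16],
    [0,0,-0.2],
    [0,0,-0.23],
    [0,0,-0.26],
    [0,0,-0.29],
    [0,0,-0.32],
    [0,0,-0.35],
    [0,0,-0.375],
    [0,0,-0.39],
    [0,0,-0.396],
    [0,0,-0.398],
    [0,0,-0.399],
    [0,0,-0.399],
    [0,0,-0.399],
  ],
  delta_rot=[
    [0,0,0],
    [0,0,0],
    [0,0,0],
    [0,0,0],
    [0,0,0],
    [0,0,0],
    [0,0,0],
    [0,0,0],
    [0,0,0],
    [0,0,0],
    [0,0,0],
    [0,0,0],
    [0,0,0],
    [0,0,0],
    [0,0,0],
    [0,0,0],
  ],
)

```text
time_s: 22.12
tcp_pos: [0.5754, -0.1871, 0.1814]
eef_rot: [180.0, -0.0, 14.0]
contact_force: [0.7, -0.0, -2.0]
gripper_width: 0.0155
gripper_force: 40.0
```

```bash
python3 s.py
```

```text
axial N -2.043668044298685 F [ 0.7214258  -0.04656781 -1.96236864] M [-0.07285706  0.02816247  0.00101666] bristle depth mm 81.39182456431638 w 0.015460683938830351 [ 1.79992710e+02 -2.45924509e-02  1.40192384e+01] 22.125
```

Request:
arm_command(
  travel=[
    [0,0,-0.001],
    [0,0,-0.0015],
    [0,0,-0.0015],
    [0,0,-0.0015],
  ],
  delta_rot=[
    [0,0,0],
    [0,0,0],
    [0,0,0],
    [0,0,0],
  ],
)

```text
time_s: 22.62
tcp_pos: [0.5754, -0.1872, 0.1805]
eef_rot: [180.0, -0.0, 14.0]
contact_force: [0.3, -1.2, 1.0]
gripper_width: 0.0156
gripper_force: 40.0
```

Request:
arm_command(
  travel=[
    [0,0,0],
    [0,0,0],
    [0,0,0],
    [0,0,0],
    [0,0,0],
    [0,0,0],
    [0,0,0],
    [0,0,0],
  ],
  delta_rot=[
    [0,0,0],
    [0,0,0],
    [0,0,0],
    [0,0,0],
    [0,0,0],
    [0,0,0],
    [0,0,0],
    [0,0,0],
  ],
  grip=0.6,
)

```text
time_s: 23.62
tcp_pos: [0.5754, -0.1871, 0.1804]
eef_rot: [180.0, -0.0, 14.0]
contact_force: [-0.1, 0.5, 0.3]
gripper_width: 0.0525
gripper_force: 0.0
```

Request:
arm_command(
  travel=[
    [0,0,0.04],
    [0,0,0.1],
    [0,0,0.16],
    [0,0,0.22],
    [0,0,0.28],
    [-0.1,0.1,0.3],
    [-0.15,0.2,0.3],
    [-0.2,0.3,0.3],
    [-0.2,0.4,0.3],
    [-0.2,0.4,0.3],
    [-0.2,0.4,0.3],
    [-0.2,0.4,0.3],
  ],
  delta_rot=[
    [0,0,0],
    [0,0,0],
    [0,0,0],
    [0,0,0],
    [0,0,0],
    [0,0,0],
    [0,0,0],
    [0,0,0],
    [0,0,0],
    [0,0,0],
    [0,0,0],
    [0,0,0],
  ],
)

```text
time_s: 25.12
tcp_pos: [0.4754, 0.012, 0.3302]
eef_rot: [180.0, 0.0, 13.9]
contact_force: [-0.3, -0.2, 0.2]
gripper_width: 0.0526
gripper_force: 0.0
```

```bash
python3 s.py; python3 - <<'E'
from plant import viewer
import cv2
cv2.imwrite("pics/end.png",cv2.resize(viewer.capture("scene")["img"][:,:,::-1],(800,600),interpolation=cv2.INTER_CUBIC))
E
```

```text
axial N 0.31106293522922734 F [-0.28452895 -0.19766039  0.17222805] M [-0.09248195  0.05264303  0.0046417 ] bristle depth mm -71.91342057852293 w 0.05257854155143157 [1.79992543e+02 2.25194835e-02 1.39450801e+01] 25.125
```

View pics/end.png

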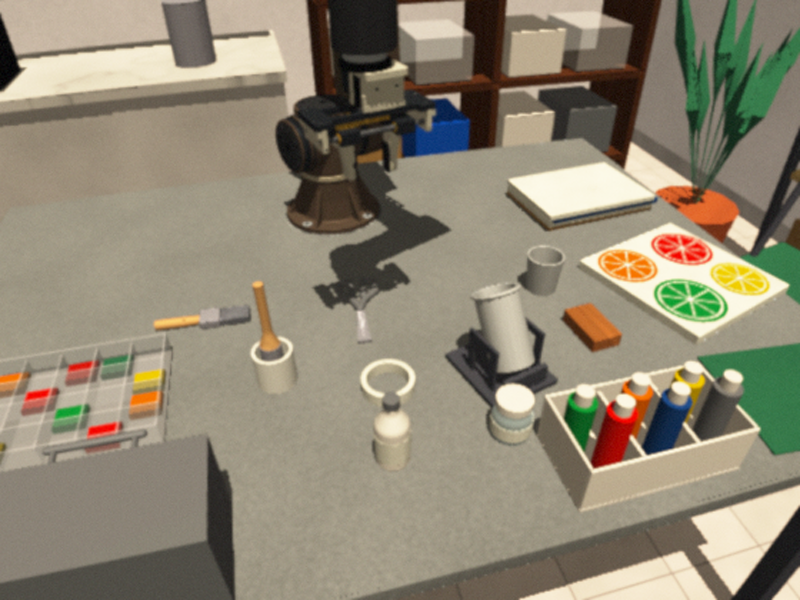

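The final view shows the brush standing in the crock with its top at (258,287), as at the start. Everything else is in place and the arm is clear.

```bash
python3 -c "
from plant import close_job
print(close_job())"
```

```text
the job is handed in; nothing more can be done
None
```

The brush was pressed onto the plate twice (about 6.8 N, then 6.5 N, roughly 100 mm down), drawn back to about 6 mm inside the rim between presses, and stood back in its crock bristles down; nothing else appears to have moved, and the job is handed in at about 25 s.

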